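Copy the opener's code switches to its new control unit

ROBOT

A 6-joint arm with a two-finger parallel gripper is mounted at the origin on the work surface. World frame = base frame: x ahead of the robot, y to its left, z up, the work surface at z = 0. Lengths are in mm, angles in degrees, forces in N, time in s.
With the tool pointing down it reaches from about 275 to 825 mm from the base axis. Payload 4.9 kg.
Tool frame: the origin (TCP) lies on the centre line of the jaws, within the pads' length; the fingertips stand 22 mm ahead of it and the grasp point (between the pads) lies 3 mm ahead of it; z points along the fingers, y is the line along which they close (so a half turn about z gives the same grasp; the last joint's range is limited). The gripper opens to 85 mm and grips with 20 to 120 N. Pads are 22 mm wide; open, the fingers measure 114 mm over their backs; the gripper's body (76 mm by 85 mm) begins 54 mm behind the grasp point. The pads swing forward as they close: fully open they stand 13 mm farther back than shut.
Start: joints at [-79.137, 18.69, -11.035, 60.275, 0, 82.311], TCP at [175.006, -521.432, 253.281] pointing down, gripper open.
Joint ranges: [-152.03, 152.03], [-55.5, 102.48], [-74.3, 77.21], [-110.64, 120.58], [-84.22, 78.4], [-180, 180]. Speed limits (degrees/s): [147.25, 147.25, 180, 180, 180, 180].

INTERFACE

Orientations are given as a 3x3 rotation matrix whose columns are the frame's x, y, z axes.
In Python, from bench import ctrl, effector, planner, sense, grab_frame, order gives the robot as it stands. Calls block until the motion is done:
- ctrl.move_ptp(position, orientation): joint-space move of the TCP to a pose.
- ctrl.movel(position, rot=None, v=150, contact_N=None): straight line of the TCP; rot=None keeps the orientation; v is the mean speed in mm/s. With contact_N (N) it stops when the force on the tool has changed by that much, and returns True; else False.
- ctrl.set_joints(angles): joint-space move.
- effector.set_gripper(opening, grasp_force=None): opening from 0.0 (shut) to 1.0 (fully open); grasp_force is the grip in N (None keeps the last); returns when the fingers have stopped.
- ctrl.wait(seconds).
- planner.solve_ik(position, orientation): joint angles nearest the present ones, or None.
- sense(): the state.
- grab_frame(name): name is "scene" or "top" or "wrist"; returns a dict with "color" (384x512x3 uint8, red, green, blue), "intrinsics" (3x3 intrinsics, pixels), "k1" (the pictures are not rectified: a ray, as slopes to the right and down, at radius r is drawn at 1 + k1 r^2 times it, then the intrinsics apply), "rvec" (rotation vector, rad) and "tvec" (3), from world to camera coordinates, as OpenCV has them; the wrist camera has in their place "hand_eye" (4x4, takes a point from camera to tool coordinates, whose origin is the TCP and whose axes are the flange's). Camera axes: x right, y down, z forward; pixel columns grow to the right and rows downward; lengths in mm; the calibration is good to about 2 mm. A picture is of the moment at which its call begins: read the wrist's pose just before it. There is no depth.
A pose or a line that the arm cannot do raises ctrl.Unreachable and nothing moves.
- order.close_job(): hands the job in; it is judged then, once.
The state is a dict: "t": time; "joint_pos": joint angles; "dq": joint speeds; "joint_efforts": joint torques, N m; "tcp_pos": TCP position; "eef_rot": TCP orientation; "ft_force": force on the tool from outside, world axes, zero at the start; "torque": the same for the moment, N m; "finger_gap": opening from 0.0 (shut) to 1.0 (fully open); "grasp_force": force on a finger pad.
Only numpy, scipy, OpenCV 4.12 (cv2) and the standard library are available. Lean on these libraries where they do the work, as an engineer would, in place of code of your own. Each camera call takes 0.05 s, during which the arm holds its last target. There are 200 camera calls.

TASK

The garage door opener gets a new control unit: with the small pointed screwdriver from the tool block, set the six code slides of the new unit (the open wall box) to the same on-off pattern as on the old bare board, each slide fully home, without leaning on the board. Then put the screwdriver back upright in the hole it came from, handle down on the block. Keep your fingers off both units, do not touch the old one, and leave everything else on the bench where it is.

Things in the scene. Friction and masses are not known exactly. Their poses are not given: they have to be found in the camera images.
- new_unit: the new unit: grey wall box 140 (x) x 180 (y) x 50 mm, fixed, cover off, open at the top, walls 4 mm. Its control board (new_board), 110 x 150 mm, is screwed down on slotted standoffs, parallel to the box, so its centre lies within 5 mm of the box's centre in x and in y, differing each time, its top 14 to 16 mm above the bench: find the slides by sight or touch. Origin: centre of the underside, z up
- old_unit: the old unit: the same board, bare, centred on a flat steel plate 124 (x) x 164 (y) x 3 mm with no box, fixed; same axes. Origin: centre of the plate's underside. Both boards: long terminal strip (12 mm tall) along the +x edge, its inner side 40 mm from the centre; transformer (36 mm tall) from y +34 mm to the +y edge; relays and capacitors (to 20 mm tall) beyond x -34 mm; slides near the middle
- old_1 (a joint): slide 1 of the old unit, m: 0 = off, 0.006 = on. The black case of the six slides, 22 mm (x) x 56.5 mm (y), stands 12 mm above the board's top face, upright sides, centre at x +4, y -20 mm from the board's centre; the board is bare for 15 mm around it. Slides are counted from the transformer end; off = at the -x end of its channel, on = at the +x end, towards the terminal strip
- old_2 (a joint): slide 2 of the old unit, m: 0 = off, 0.006 = on
- old_3 (a joint): slide 3 of the old unit, m: 0 = off, 0.006 = on
- old_4 (a joint): slide 4 of the old unit, m: 0 = off, 0.006 = on
- old_5 (a joint): slide 5 of the old unit, m: 0 = off, 0.006 = on
- old_6 (a joint): slide 6 of the old unit, m: 0 = off, 0.006 = on
- new_1 (a joint): slide 1 of the new unit, m: 0 = off, 0.006 = on. Every slide snaps to the end it is nearer and never rests in between; about 2 N along its travel pushes it over, and a stop ends the travel
- new_2 (a joint): slide 2 of the new unit, m: 0 = off, 0.006 = on. Each slide lies in a channel along x in the top of the case, 17 mm long, 6.5 mm wide, 4 mm deep; the six at 9 mm pitch in y, ridges 2.5 mm wide between, the bank centred on the case, slide 1 at y +22.5 mm from its centre
- new_3 (a joint): slide 3 of the new unit, m: 0 = off, 0.006 = on. A slide is white, 11 mm long: two lugs 4 mm high (flush with the ridges), 2.5 mm thick, with a pocket between them for a screwdriver tip, 6 mm long, 6.5 mm wide, open down to the channel floor. Pocket centre 3 mm from the channel's middle, towards -x when off, +x when on
- new_4 (a joint): slide 4 of the new unit, m: 0 = off, 0.006 = on
- new_5 (a joint): slide 5 of the new unit, m: 0 = off, 0.006 = on
- new_6 (a joint): slide 6 of the new unit, m: 0 = off, 0.006 = on
- screwdriver_mid (a point): small pointed screwdriver, 158 mm, 60 g, tip down in the block: the only tool with a six-sided handle (22 mm across flats, 80 mm long; flats face its own y axis and every 60 degrees from it) and the thinnest shaft (5 mm, tapering over the last 10 mm to a 2.4 mm flat end). The point is on its axis half-way up the handle, 118 mm above the tip, 40 mm above the handle's underside; z points up the tool
- tool_block: hardwood block 160 (x) x 56 (y) x 90 mm, fixed, with three upright through holes of 14 mm diameter in a row along x at -50, 0 and +50 mm, a tool in each: its shaft hangs in the hole, the underside of its handle rests on the block's top; handles reach up to 178 mm above the bench. Origin: centre of the underside, on the bench
- flat_driver_mid (a point): large flat-blade screwdriver in the tool block, round handle 30 mm thick; point on its axis in the handle, 118 mm above its tip
- nut_driver_mid (a point): nut driver in the tool block, round handle 27 mm thick, shaft ending in an 11 mm socket; same point, 118 mm above its tip
- screw_jar_mid (a point): closed glass jar, 68 mm wide, 85 mm tall; its centre
- tape_measure_mid (a point): tape measure, 68 x 40 x 64 mm; its centre
- handset_mid (a point): small hand-held door remote, 70 x 38 x 14 mm; its centre

How it is judged (in metres and radians):
On the way, in this order (a step that is already met when the one before it is completed fails the run):
1. the screwdriver is lifted out of the block (height (world z) of screwdriver_mid above 0.2 m), for 0.1 s.
2. all six slides of the new unit match the old unit's (((value of joint old_1 above 0.003 m and value of joint new_1 above 0.0045 m) or (value of joint old_1 below 0.003 m and value of joint new_1 below 0.0015 m)) and ((value of joint old_2 above 0.003 m and value of joint new_2 above 0.0045 m) or (value of joint old_2 below 0.003 m and value of joint new_2 below 0.0015 m)) and ((value of joint old_3 above 0.003 m and value of joint new_3 above 0.0045 m) or (value of joint old_3 below 0.003 m and value of joint new_3 below 0.0015 m)) and ((value of joint old_4 above 0.003 m and value of joint new_4 above 0.0045 m) or (value of joint old_4 below 0.003 m and value of joint new_4 below 0.0015 m)) and ((value of joint old_5 above 0.003 m and value of joint new_5 above 0.0045 m) or (value of joint old_5 below 0.003 m and value of joint new_5 below 0.0015 m)) and ((value of joint old_6 above 0.003 m and value of joint new_6 above 0.0045 m) or (value of joint old_6 below 0.003 m and value of joint new_6 below 0.0015 m))), for 0.2 s.
At the end, for the whole second after the job is handed in: every slide of the new unit is within 1.5 mm of the end of its travel on the same side (on or off) as the slide of that number on the old unit, and the screwdriver stands at rest in the hole it came from: its handle's middle within 12 mm of where it was at the start, and within 0.12 rad of upright (all of step 2 and distance of screwdriver_mid from where it was at the start of the episode below 0.012 m and angle between screwdriver_mid's own z axis and vertical below 0.12 rad and linear speed of screwdriver below 0.02 m/s); the robot touches nothing.
It fails at once if a unit is touched by the fingers or the arm (more than 2 N) (contact force between any of the fingers, the arm and new_unit above 2 N or contact force between any of the fingers, the arm and new_board above 2 N or contact force between any of the fingers, the arm and old_unit above 2 N).
It fails at once if the old unit is touched by anything (more than 1 N) (contact force between old_unit and anything else above 1 N).
It fails at once if the screwdriver presses on the new unit with more than 40 N (contact force between screwdriver and new_board above 40 N).
It fails at once if something else on the bench is moved by more than 30 mm (distance of any of flat_driver_mid, nut_driver_mid, screw_jar_mid, tape_measure_mid, handset_mid from where it was at the start of the episode above 0.03 m).
It also fails if it takes over 72 s, if anything falls off the work surface, if the arm or the gripper's body presses on something with over 40 N, if the wrist force passes 120 N, or if a joint passes its speed limit or range.

## Working session

There is one attempt and no reset: what is moved stays moved. The work goes in short steps, each a Python script; the robot and the scene stay as the last script left them, time stands still between calls to the robot, and variables do not carry over. Pictures are saved under pics/ and viewed, at most 10 in all, crops included, and the job is handed in when it is done.

```bash
ls; mkdir -p pics; python3 - <<'E'
from bench import *
import cv2,numpy as np
for n in ("top","scene"):
    f=grab_frame(n); cv2.imwrite(f"pics/{n}0.png",cv2.resize(f["color"][:,:,::-1],(800,600),interpolation=cv2.INTER_CUBIC))
    print(n,f["intrinsics"],f["k1"],f["rvec"],f["tvec"])
    np.save(f"{n}0.npy",f,allow_pickle=True)
f=grab_frame("wrist");print(f["hand_eye"],f["intrinsics"],f["k1"]); s=sense();print(s["t"],s["eef_rot"],s["ft_force"])
E
```

```text
pics
top [[460.61252382   0.         256.0613241 ]
 [  0.         460.61252382 198.84804466]
 [  0.           0.           1.        ]] -0.07590470292298447 [ 2.1444869  -2.08844179  0.21094035] [-44.45893045 620.12471072 979.0133211 ]
scene [[360.67805502   0.         254.52053257]
 [  0.         360.67805502 196.70981405]
 [  0.           0.           1.        ]] -0.02955836474804194 [ 0.9192378   2.31215193 -1.22393372] [ 461.4300722  -128.7893634  1185.72757783]
[[ 1.08965836e-03 -9.62736373e-01 -2.70439436e-01  6.93440855e+01]
 [ 9.99999385e-01  1.10539234e-03  9.41292799e-05  5.50420549e-01]
 [ 2.08320001e-04 -2.70439372e-01  9.62736985e-01 -1.21790279e+02]
 [ 0.00000000e+00  0.00000000e+00  0.00000000e+00  1.00000000e+00]] [[290.80180601   0.         255.85865284]
 [  0.         290.80180601 191.38672817]
 [  0.           0.           1.        ]] -0.03452902447537203
0.15 [[ 9.48043743e-01  3.18139892e-01 -2.65575813e-04]
 [ 3.18139964e-01 -9.48042880e-01  1.28912047e-03]
 [ 1.58343390e-04 -1.30663288e-03 -9.99999134e-01]] [-0.51104188  0.26996099 -0.35128968]
```

View pics/top0.png

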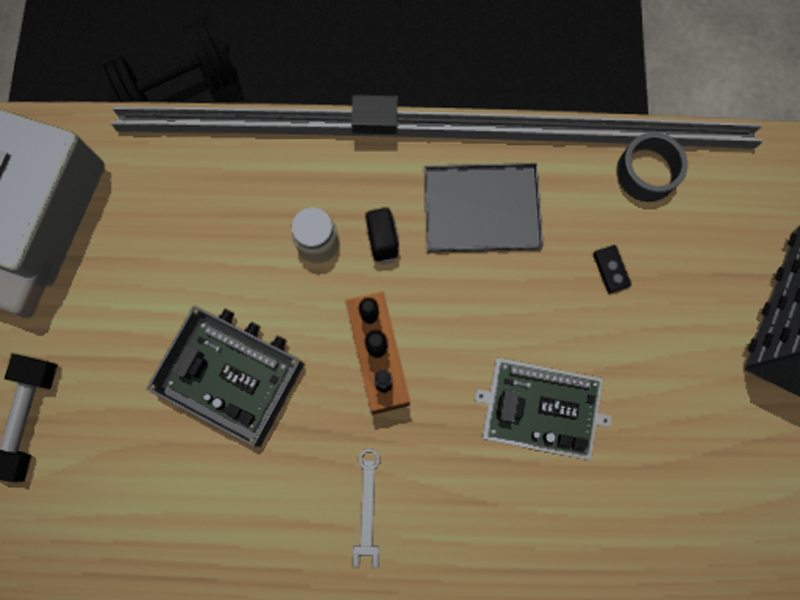

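View pics/scene0.png

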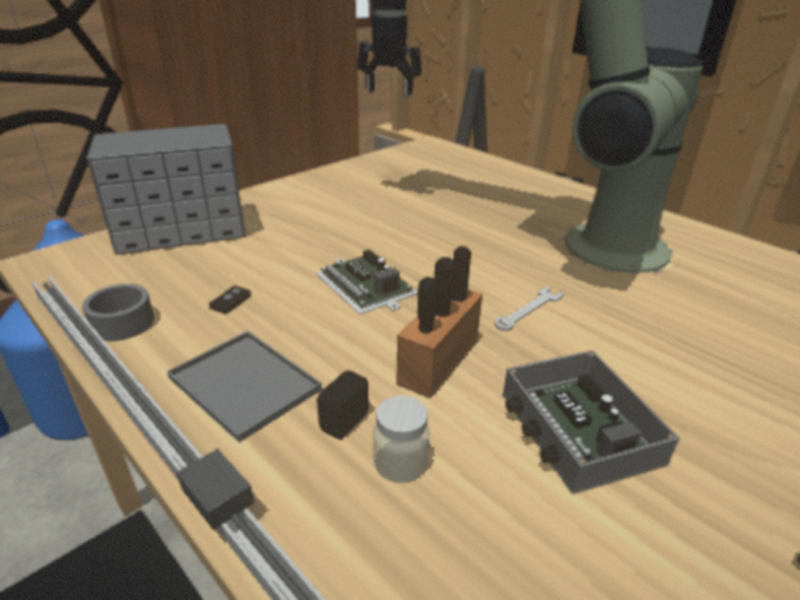

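The top view shows the box at (225,378), the block with its three handles at (368,310), (375,343) and (383,380), and the old board at (543,408). The handle at (383,380) looks like the hexagonal one. The scene view agrees with this.

```bash
cat > h.py <<'E'
from bench import *
import cv2,numpy as np
from scipy.spatial.transform import Rotation as R
def cam(n):
    s=sense(); f=grab_frame(n)
    if n=="wrist":
        T=np.eye(4);T[:3,:3]=s["eef_rot"];T[:3,3]=s["tcp_pos"];f["c2w"]=T@f["hand_eye"]
    return fix(f)
def fix(f):
    if "c2w" not in f:
        T=np.eye(4);T[:3,:3]=cv2.Rodrigues(np.array(f["rvec"]))[0];T[:3,3]=np.ravel(f["tvec"]);f["c2w"]=np.linalg.inv(T)
    return f
D=lambda f:np.array([f["k1"],0,0,0,0.])
def p2w(f,uv,z):   # uv in 512x384 pixels
    uv=np.array(uv,float).reshape(-1,1,2)
    r=cv2.undistortPoints(uv,f["intrinsics"],D(f)).reshape(-1,2)
    d=np.c_[r,np.ones(len(r))]@f["c2w"][:3,:3].T; o=f["c2w"][:3,3]
    return o+d*((np.asarray(z)-o[2])/d[:,2])[:,None]
def w2p(f,P):
    T=np.linalg.inv(f["c2w"])
    return cv2.projectPoints(np.array(P,float).reshape(-1,1,3),cv2.Rodrigues(T[:3,:3])[0],T[:3,3],f["intrinsics"],D(f))[0].reshape(-1,2)
def down(a): # tool x axis at world angle a (deg), z down
    c,s=np.cos(np.radians(a)),np.sin(np.radians(a)); return np.array([[c,s,0],[s,-c,0],[0,0,-1.]])
def save(f,name,crop=None,size=(800,600)):
    im=f["color"][:,:,::-1]
    if crop: x,y,w,h=crop; im=im[y:y+h,x:x+w]
    cv2.imwrite(f"pics/{name}.png",cv2.resize(im,size,interpolation=cv2.INTER_CUBIC))
def load(n): return fix(np.load(n,allow_pickle=True).item())
E
python3 - <<'E'
from h import *
f=load("top0.npy"); k=512/800
for n,uv,z in [("box",(225,378),50),("boxc",[(196,307),(302,363),(258,447),(150,388)],50),("old",[(498,360),(602,379),(590,458),(484,438)],3),("handles",[(368,305),(375,340),(383,376)],178),("block",[(347,299),(384,292),(409,403),(372,412)],90),("jar",(313,223),85)]:
    print(n,p2w(f,np.array(uv)*k,np.full(np.size(uv)//2,z)).round(0)[:,:2].tolist())
print(f["c2w"][:3,3])
E
```

```text
box [[518.0, 222.0]]
boxc [[621.0, 273.0], [543.0, 112.0], [421.0, 168.0], [500.0, 330.0]]
old [[561.0, -178.0], [536.0, -336.0], [418.0, -315.0], [444.0, -157.0]]
handles [[604.0, 13.0], [559.0, 3.0], [513.0, -9.0]]
block [[630.0, 47.0], [642.0, -5.0], [487.0, -44.0], [473.0, 7.0]]
jar [[743.0, 102.0]]
[ 415.36879455  -31.05485333 1082.35978161]
```

```bash
python3 - <<'E'
from h import *
for n,p,a in [("old",(486,-262,130),-10),("blk",(513,-9,290),13.5),("new",(519,199,140),-24.6)]:
    q=None
    z0=max(280,p[2])
    try: ctrl.move_ptp((p[0],p[1],z0),down(a)); ctrl.movel(p,v=200)
    except ctrl.Unreachable as e: print(n,e); continue
    f=cam("wrist"); np.save(n+"1.npy",f,allow_pickle=True); save(f,n+"1"); 
    if p[2]<z0: ctrl.movel((p[0],p[1],z0),v=250)
    print(n,sense()["joint_pos"],sense()["t"])
E
```

```text
old [-3.59870168e+01  1.79821353e+01 -8.13189353e+00  6.39054789e+01
 -8.73485663e-04  1.54009323e+02] 3.35
blk [-9.35847303e+00  1.34864419e+01 -1.27120456e+01  6.38115636e+01
 -4.62515363e-03  1.57249485e+02] 4.65
new [ 1.33706723e+01  1.83738293e+01 -7.54927613e+00  6.40737673e+01
 -1.42734660e-04 -1.42030413e+02] 10.5667
```

View pics/old1.png

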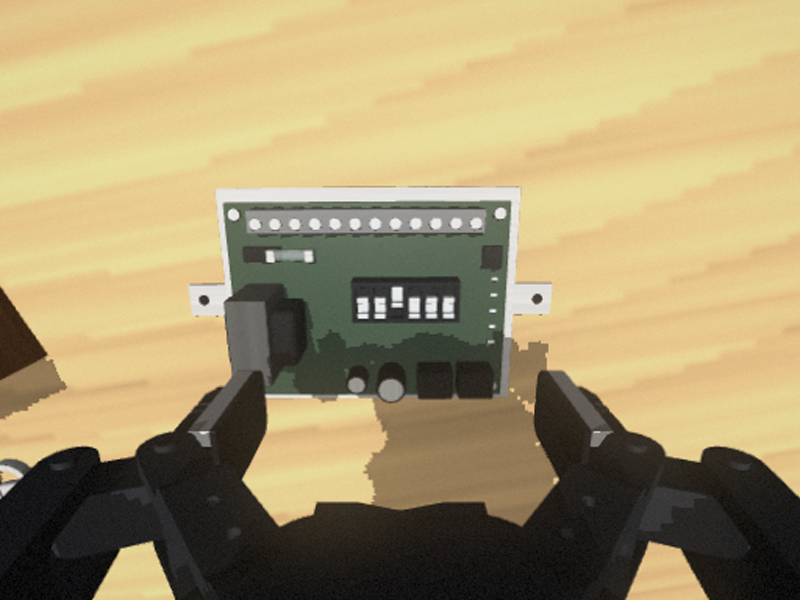

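View pics/blk1.png

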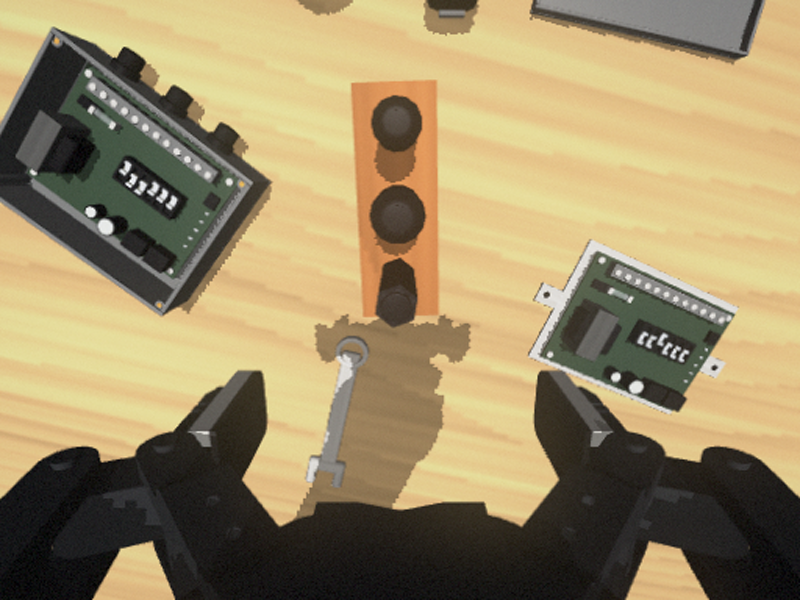

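View pics/new1.png

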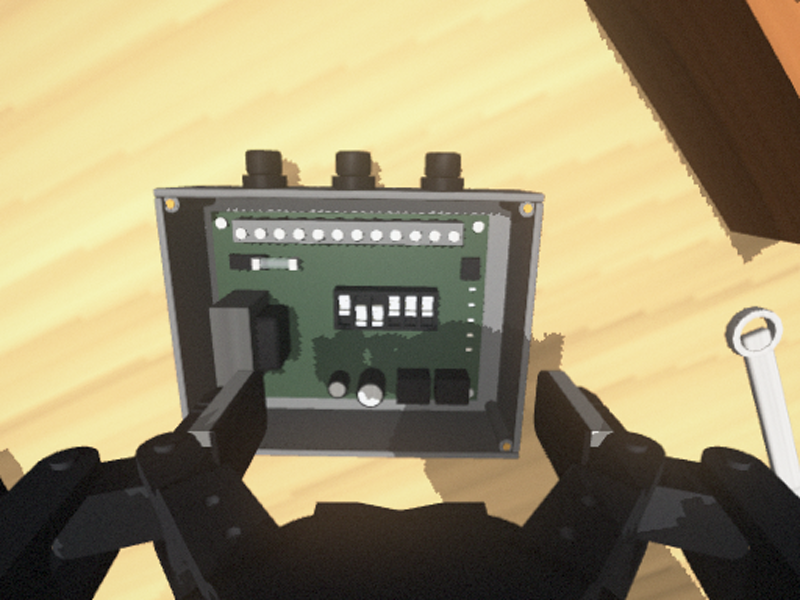

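Old unit: slides run left to right at x 362–448, and only the third (397) sits high, so the pattern is 0 0 1 0 0 0. New unit: x 344 high, 361 and 377 low, 394–427 high, so 1 0 0 1 1 1. Slides 1, 3, 4, 5 and 6 must change. The hex handle's top is at about (397,305) in the block view. Next I'll enlarge the key parts.

```bash
python3 - <<'E'
from h import *
ims=[]
for n,(x,y,w,h) in [("blk1",(224,160,60,56)),("new1",(200,178,90,40)),("old1",(210,172,90,40))]:
    im=load(n+".npy")["color"][y:y+h,x:x+w,::-1]
    im=np.clip(im.astype(float)*(2.5 if n=="blk1" else 1),0,255).astype(np.uint8)
    s=600/h if n=="blk1" else 4.2; ims.append(cv2.resize(im,None,fx=5 if n=="blk1" else 5,fy=5,interpolation=cv2.INTER_CUBIC))
W=800;o=np.zeros((600,W,3),np.uint8)
o[:280,:300]=ims[0]; o[:200,310:760]=ims[1]; o[210:410,310:760]=ims[2]
cv2.imwrite("pics/comp.png",o)
k=.64
f=load("blk1.npy"); c=p2w(f,np.array([(352,84),(436,80),(438,314),(362,317)])*k,np.full(4,90))[:,:2];print("block",c.round(1).tolist(),c.mean(0))
print("handle top",p2w(f,np.array([(397,305),(397,125),(397,214)])*k,np.full(3,178)).round(1))
f=load("new1.npy"); c=p2w(f,np.array([(155,192),(544,194),(519,457),(184,450)])*k,np.full(4,50))[:,:2];print("box",c.round(1).tolist(),c.mean(0))
E
```

```text
block [[627.5, 48.8], [642.6, -4.0], [488.1, -45.8], [472.7, 8.6]] [557.74481854   1.86937435]
handle top [[513.3  -9.1 178. ]
 [601.7  11.9 178. ]
 [560.1   2.  178. ]]
box [[622.3, 276.7], [546.8, 114.3], [421.0, 173.4], [499.9, 337.3]] [522.50948732 225.42607839]
```

View pics/comp.png

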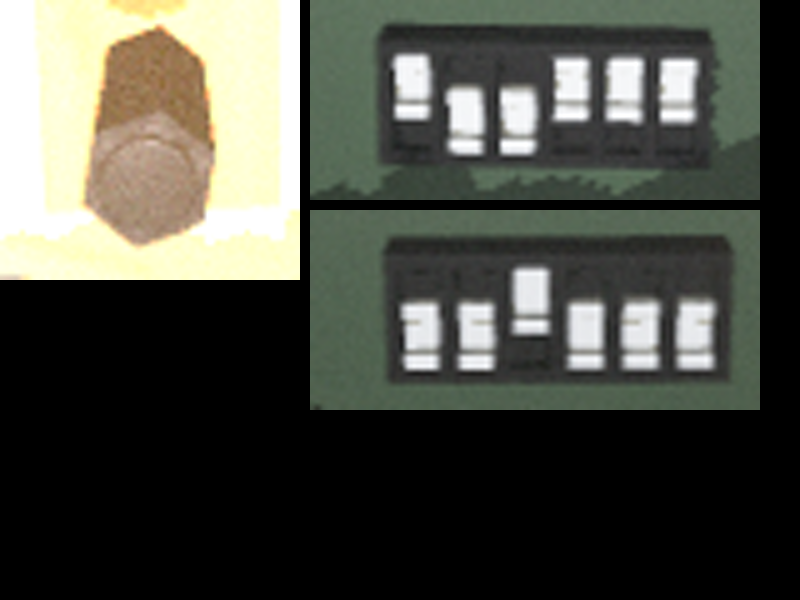

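The hex flats face the tool y direction, with the picture leaning about 5° right, so the handle's yaw is about 9°. The case top in new1 is centred at pixel (247.2,198.4) in 512-scale. The pattern reading is confirmed. Now I'll grasp and lift the driver, then hover over the new case.

```bash
python3 - <<'E'
from h import *
f=load("new1.npy"); C=p2w(f,[(247.2,198.4)],[27])[0]; print("case",C)
P=np.array([511.5,-10,133.]); O=down(189)
s=sense(); ctrl.movel(list(s["tcp_pos"][:2])+[285],v=200)
ctrl.move_ptp((P[0],P[1],240),O)
ctrl.movel(P,v=150)
effector.set_gripper(0.0,100)
s=sense(); print("grip",s["finger_gap"],s["grasp_force"],s["ft_force"],s["t"],s["tcp_pos"])
np.save("grasp.npy",s["tcp_pos"])
ctrl.movel((P[0],P[1],245),v=150); ctrl.wait(.15)
s=sense(); print(s["ft_force"],s["torque"],s["finger_gap"],s["t"])
ctrl.move_ptp((C[0],C[1],27+20+121),down(244.9)); ctrl.wait(.1)
f=cam("wrist");np.save("hov1.npy",f,allow_pickle=True); save(f,"hov1",(156,110,200,150))
print(sense()["joint_pos"],sense()["t"],w2p(f,[C[0],C[1],47]))
E
```

```text
case [520.33260071 207.19441913  27.        ]
grip 0.24056065258394277 97.61933835223317 [-0.94204913  1.00475518  4.9614381 ] 14.1583 [511.86203619 -10.04699673 133.47712814]
[ 0.53680365  0.31388041 -0.60437215] [ 0.02050576 -0.02803765  0.02490198] 0.24177908825085306 15.2083
[ 1.40211680e+01  2.37182703e+01 -1.67213771e+01  4.95003224e+01
 -1.82664842e-02 -5.07186959e+01] 16.275 [[258.40019277 192.16500698]]
```

View pics/hov1.png

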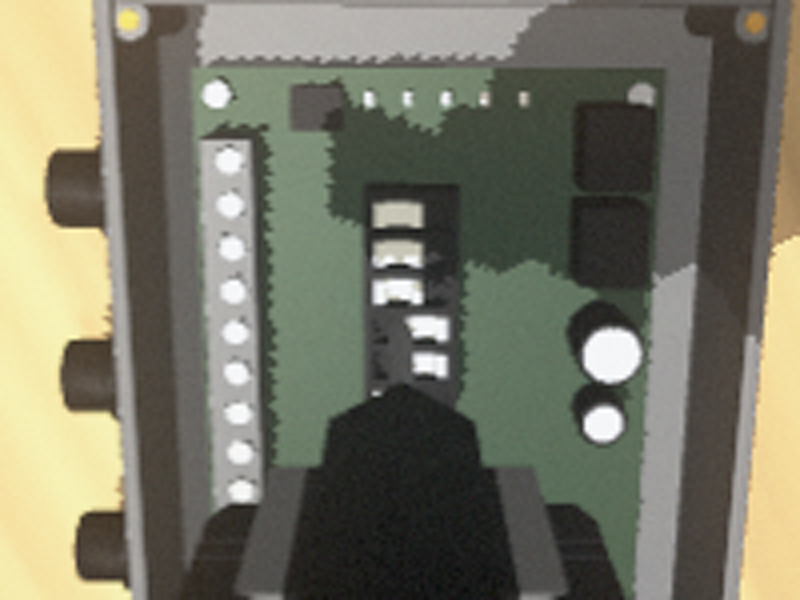

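The hover view shows slides 6, 5 and 4 on (left) at rows 215, 252 and 291, and slides 3 and 2 off at rows 328 and 365. The dark shaft hides the left ends of slides 3 and 2. I'll brighten a closer crop to find the tip.

```bash
python3 - <<'E'
from h import *
f=load("hov1.npy"); x,y,w,h=228,150,64,48
im=f["color"][y:y+h,x:x+w,::-1].astype(float)/255
im=(np.clip(im,0,1)**0.45*255).astype(np.uint8)
cv2.imwrite("pics/hov1b.png",cv2.resize(im,(800,600),interpolation=cv2.INTER_CUBIC))
E
```

```text
(no output)
```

View pics/hov1b.png

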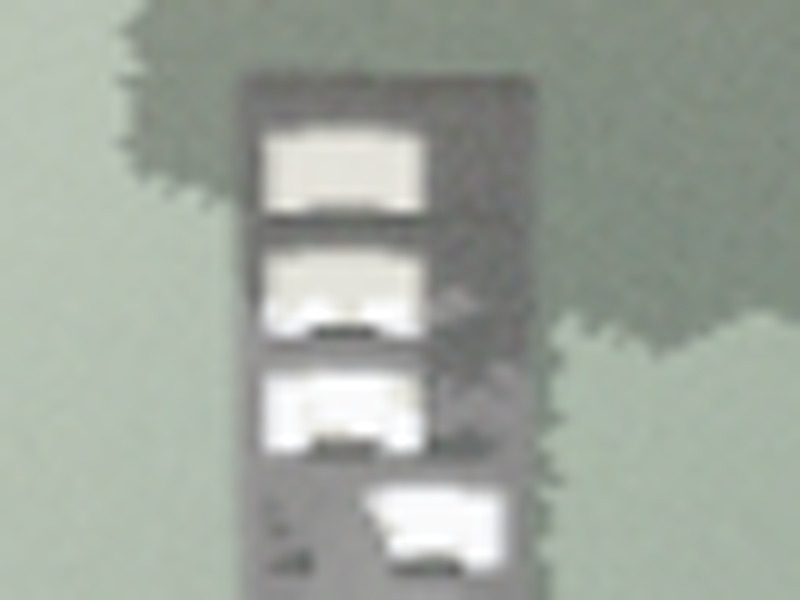

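Tip is around crop (352,470) and the slide rows are at 171, 293, 412 and 528. That's too vague for the fit, so I'll find the case by touching its +x side and -y end with the shaft.

```bash
cat >> h.py <<'E'
YAW=-25.1
ux=np.array([np.cos(np.radians(YAW)),np.sin(np.radians(YAW)),0]); uy=np.array([-ux[1],ux[0],0]); uz=np.array([0,0,1.])
def L(p): p=np.asarray(p); return np.array([p@ux,p@uy,p[2]])
def G(l): return l[0]*ux+l[1]*uy+l[2]*uz
E
python3 - <<'E'
from h import *
f=load("hov1.npy")
px=lambda u,v:(228+u/12.5,150+v/12.5)
tip=p2w(f,[px(352,470)],[46.5])[0]; cc=p2w(f,[px(388.5,470)],[27])[0]
s=sense(); t=L(s["tcp_pos"]); off=L(tip)-t; print("tip off",off,"tcp",t,"caseimg-tcp",L(cc)-t, s["t"])
c=L(cc)  # touch in case coordinates as seen
effector.set_gripper(0,120)
def tipto(x,y,z,**k): return ctrl.movel(G([c[0]+x-off[0],c[1]+y-off[1],z+121.5]),**k)
def rep(n): s=sense(); print(n,L(s["tcp_pos"]).round(2),L(s["ft_force"]).round(2),round(s["t"],2))
tipto(20,0,42,v=100); print(tipto(20,0,20.5,v=50,contact_N=4)); rep("down"); ctrl.wait(.15)
print(tipto(8,0,20.5,v=15,contact_N=2.5)); rep("xtouch")
tipto(20,0,20.5,v=60); tipto(20,0,40,v=100); tipto(0,-38,40,v=120); print(tipto(0,-38,20.5,v=50,contact_N=4)); rep("down"); ctrl.wait(.15)
print(tipto(0,-25,20.5,v=15,contact_N=2.5)); rep("ytouch")
tipto(0,-38,20.5,v=60); tipto(0,-38,40,v=100); rep("end")
E
```

```text
tip off [   0.70734604   -3.12133922 -122.14172903] tcp [384.5408366  407.49628894 168.64172903] caseimg-tcp [  -2.03080608    2.0789788  -141.64172903] 16.275
False
down [401.61 412.62 141.73] [ 0.08 -0.47 -0.3 ] 17.42
True
xtouch [394.56 412.67 141.91] [ 0.72  0.1  -0.69] 18.13
False
down [381.62 374.62 141.55] [ 0.23 -0.26 -1.07] 19.81
True
ytouch [381.46 380.98 141.44] [ 0.1  -0.39 -0.19] 20.52
end [382.26 375.05 161.94] [ 0.18 -0.2  -0.38] 21.11
```

```bash
python3 - <<'E'
from h import *
def to(x,y,z,**k): return ctrl.movel(G([x,y,z]),**k)
def rep(n): s=sense(); print(n,L(s["tcp_pos"]).round(2),L(s["ft_force"]).round(2),round(s["t"],2))
to(381.6,377,141.5,v=80); ctrl.wait(.2); rep("start")
print(to(381.6,386,141.5,v=15,contact_N=5)); rep("ytouch"); ctrl.wait(.1); rep("y")
to(381.6,374,141.5,v=80); to(381.6,374,162,v=120)
E
```

```text
start [381.81 377.14 141.81] [-0.52  0.06 -0.46] 21.71
True
ytouch [381.28 381.69 140.94] [-0.09 -1.17 -0.09] 22.18
y [380.94 381.51 140.53] [ 0.49 -0.96 -0.14] 22.28
```

```bash
cat >> h.py <<'E'
def to(x,y,z,**k): return ctrl.movel(G([x,y,z]),**k)
def flip(i,on,x0=381.5,y0=411.6):
    d=1 if on else -1; y=y0+22.5-9*(i-1); xs=x0-3*d
    to(xs,y,156,v=150); ctrl.wait(.15)
    hit=to(xs,y,141.5,v=22,contact_N=3); s=sense(); zf=L(s["tcp_pos"])[2]; print(i,"z",hit,L(s["tcp_pos"]).round(2),L(s["ft_force"]).round(2))
    if not hit or zf>147: to(xs,y,156,v=100); return False
    zz=zf+1.0; to(xs,y,zz,v=30); ctrl.wait(.1)
    h=to(x0+6*d,y,zz,v=18,contact_N=6); s=sense(); e=L(s["tcp_pos"]); print("  x",h,(e-[x0,y,0]).round(2),L(s["ft_force"]).round(2),round(s["t"],2))
    to(e[0]-1.2*d,y,zz,v=40); to(e[0]-1.2*d,y,156,v=100)
    return (e[0]-x0)*d>2.5
E
python3 - <<'E'
from h import *
print(flip(6,False))
f=cam("wrist");np.save("f6.npy",f,allow_pickle=True); print(sense()["t"])
x,y,w,h=228,140,64,48
im=(f["color"][y:y+h,x:x+w,::-1].astype(float)/255)**0.45*255
cv2.imwrite("pics/f6.png",cv2.resize(im.astype(np.uint8),(800,600),interpolation=cv2.INTER_CUBIC))
E
```

```text
6 z True [384.46 388.99 143.7 ] [0.1  0.03 4.43]
  x False [-4.7900e+00  1.3000e-01  1.4506e+02] [ 4.91 -0.67 -1.75] 24.81
True
25.375
```

```bash
python3 - <<'E'
from h import *
for i,on in [(5,0),(4,0),(3,1),(1,0)]:
    if not flip(i,on): print("FAIL",i); break
to(381.5-25,411.6,175,v=150); ctrl.wait(.1)
f=cam("wrist");np.save("v.npy",f,allow_pickle=True);print(sense()["t"])
c=w2p(f,G([381.5,409,27]))[0].astype(int);print(c)
x,y=c[0]-40,c[1]-36
im=(f["color"][y:y+60,x:x+80,::-1].astype(float)/255)**0.5*255
cv2.imwrite("pics/v.png",cv2.resize(im.astype(np.uint8),(800,600),interpolation=cv2.INTER_CUBIC))
E
```

```text
5 z True [384.44 398.01 143.7 ] [ 0.99 -0.09  3.88]
  x False [-4.6600e+00  1.2000e-01  1.4509e+02] [ 6.15 -0.26 -1.88] 27.32
4 z True [384.49 406.98 143.68] [0.22 0.36 4.27]
  x False [-4.4800e+00  9.0000e-02  1.4506e+02] [ 4.87  0.04 -2.14] 29.79
3 z True [378.59 415.98 143.69] [0.35 0.28 3.56]
  x False [ 6.1700e+00 -4.0000e-02  1.4466e+02] [ 0.12  0.51 -0.66] 32.26
1 z True [384.74 433.94 143.71] [-0.01  0.75  4.04]
  x True [-3.7600e+00 -6.0000e-02  1.4468e+02] [1.03 0.37 0.15] 34.6
35.6667
[230 183]
```

View pics/v.png

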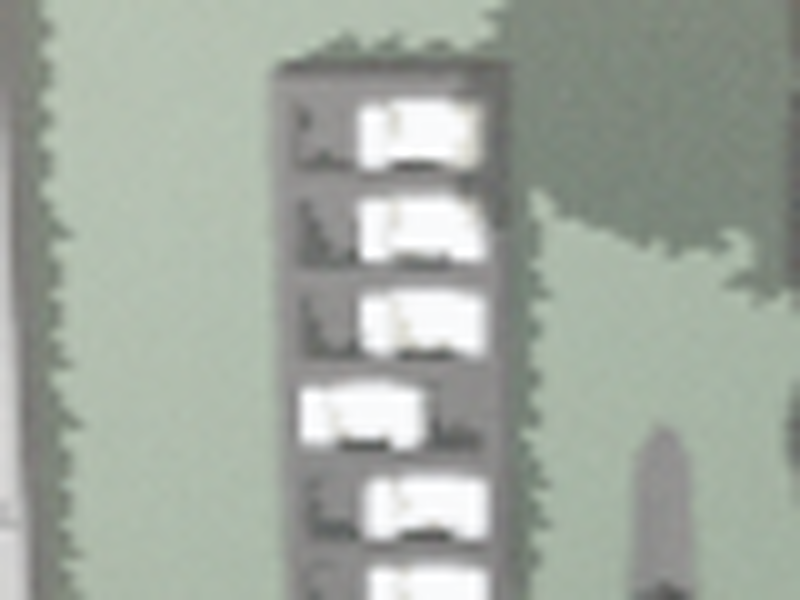

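The picture shows slides 6, 5 and 4 off (x≈420), 3 on (x≈360), and 2 and 1 off, all at their ends, which matches the old unit. The tip at (665,430) is straight. Next I'll put the driver back.

```bash
python3 - <<'E'
from h import *
g=np.load("grasp.npy"); print(g)
s=sense(); p=s["tcp_pos"]; ctrl.movel([p[0],p[1],250],v=200)
ctrl.move_ptp((g[0],g[1],250),down(189)); ctrl.wait(.15)
print(ctrl.movel((g[0],g[1],160),v=90,contact_N=6)); rep=lambda:print(sense()["tcp_pos"].round(2) if hasattr(sense()["tcp_pos"],'round') else sense()["tcp_pos"],sense()["ft_force"],sense()["t"])
rep(); h=ctrl.movel((g[0],g[1],131),v=25,contact_N=4); print(h); rep()
if sense()["tcp_pos"][2]<137:
    effector.set_gripper(0.5); ctrl.wait(.2); effector.set_gripper(1.0)
    ctrl.movel((g[0],g[1],270),v=120); ctrl.wait(.3)
f=cam("wrist"); np.save("fin.npy",f,allow_pickle=True); save(f,"fin",(156,100,200,150)); print(sense()["t"])
E
```

```text
[511.86203619 -10.04699673 133.47712814]
False
[512.31 -10.12 160.53] [ 0.1853644   0.30027645 -1.03253682] 38.4167
True
[511.68 -10.02 133.52] [-0.76396334  0.41188723  4.22294515] 39.3833
42.0667
```

View pics/fin.png

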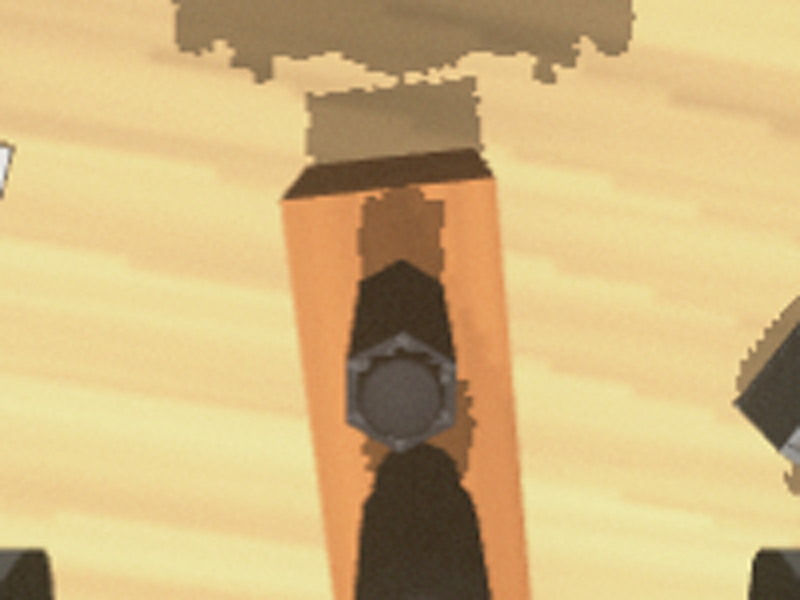

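The screwdriver stands upright in its hole, with its hex top at (400,392), and the gripper is clear.

```bash
python3 -c "
from bench import order; print(order.close_job())"
```

```text
the job is handed in; nothing more can be done
None
```

I set the new unit's six slides to the old board's pattern (off, off, on, off, off, off), put the screwdriver back upright in its hole, and handed the job in at about 42 s of the 72 s allowed; the hand-in gave no pass or fail result.

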